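Clamp a mirror blank in a cam-lever holder

ROBOT

A 6-joint arm with a two-finger parallel gripper is mounted at the origin on the work surface. World frame = base frame: x ahead of the robot, y to its left, z up, the work surface at z = 0. Lengths are in m, angles in degrees, forces in N, time in s.
With the tool pointing down it reaches from about 0.275 to 0.775 m from the base axis. Payload 14.6 kg.
Tool frame: the origin (TCP) lies between the finger pads; the fingertips stand nose_length ahead of it and the grasp point (between the pads) lies 11 mm behind it (nose_length is the distance from the TCP to the fingertips, in m); y points along the fingers, x is the direction in which the jaws open and shut, and the axes are right-handed (so a half turn about y gives the same grasp; the last joint's range is limited). The gripper opens to 85 mm and grips with 20 to 120 N. Pads are 22 mm wide; open, the fingers measure 114 mm over their backs; the gripper's body (76 mm by 85 mm) begins 54 mm behind the grasp point. The pads swing forward as they close: fully open they stand 13 mm farther back than shut.
Start: joints at [58.138, 15.075, -2.767, 72.158, 0, 81.102], TCP at [0.205, 0.483, 0.239] pointing down, gripper open.
Joint ranges: [-151.79, 151.79], [-50.71, 97.33], [-67.44, 78.34], [-121.81, 120.89], [-77.56, 73.72], [-180, 180]. Speed limits (degrees/s): [108.29, 108.29, 147.25, 159.86, 180, 180].

INTERFACE

Orientations are given as a 3x3 rotation matrix whose columns are the frame's x, y, z axes.
In Python, from bench import * gives the robot as it stands. The module is installed in compiled form; this text tells all that it offers.
- The arm moves only by the shell command python3 -m pendant 'ROWS' [FORCE]. ROWS is a JSON object of lists of equal length, an entry for each row: "translation": the shift along the tool's x, y, z in cm, a list of three; "turn": the turn, a rotation vector about the tool's x, y, z in rad, a list of three; "grip": the opening, from 0 (shut) to 1 (fully open). In form: {"translation": [[x, y, z], ...], "turn": [[rx, ry, rz], ...], "grip": [grip, ...]}. A call has 1 to 10 rows; each row is the pose to reach, as a shift and turn from the pose measured when the call began, along the tool's axes at that moment; what a row does not reach only later rows make up. A row lasts 1/10 s, in which the tool goes at most 50 mm and 8.59 degrees, less where a joint would pass 70% of its speed; a pose out of reach is approached as far as the arm can. A call with a gripper value outside its range is refused whole. The fingers move at their own pace and stop on an object; FORCE is the grip in N (left out, the last holds). Time passes only in rows, so rows that repeat a pose let the fingers close. It gives the time, the measured TCP pose, the force and the opening at its end, in the units of the state.
- read_state(): the state, without advancing time (a new reading comes with each control period).
- camera(name): name is "side" or "top"; returns (picture, depth): 480x640x3 uint8, blue, green, red; 480x640 float32, m along the optical axis (not along the pixel's ray), 0 where there is no reading.
- calibration(name): a dict with "intrinsics" (3x3 intrinsics, pixels), "R" (3x3) and "t" (3): a world point X has camera coordinates R X + t. Camera axes: x right, y down, z forward; pixel columns grow to the right and rows downward; lengths in m; the calibration is good to about 2 mm. A picture is of the moment at which its call begins. calibration takes no time and is no camera call.
- hand_in(): hands the job in, once; it reports no verdict.
The state is a dict: "time": time; "joints": joint angles; "dq": joint speeds; "tau": joint torques, N m; "eef_pos": TCP position; "ee_rot": TCP orientation; "contact_force": force on the tool from outside, world axes, zero at the start; "ft_torque": the same for the moment, N m; "finger_gap": finger opening in m.
Only numpy, scipy, OpenCV 4.12 (cv2) and the standard library are available. Lean on these libraries where they do the work, as an engineer would, in place of code of your own. Each camera call takes 0.05 s, during which the arm holds its last target. There are 200 camera calls.

TASK

Take the round mirror blank out of the storage rack and stand it upright in the slot of the cam clamp, between its tines. Then, with the lever still open, turn the clamp's wing nut until its pointer is at the white index mark, which gives the right clamping force, and only then flip the cam lever fully down so that the blank is locked, and let go of everything. Leave the square plate, the post, the jar and the screwdriver where they are.

Things in the scene. Friction and masses are not known exactly. Their poses are not given: they have to be found in the camera images.
- blank_center (a point): Centre of the round mirror blank, the only loose round disc: plain aluminium, 70 mm across, 10 mm thick, 100 g. It stands on edge in one of the two rack slots at the start. Its y axis is the disc's own axis (through the thickness); it can be pinched across the thickness from above, near the top of its rim.
- blank: The same round mirror blank; this origin is a point on its rim, 35 mm from the centre (at the start the lowest point of the rim, 8 mm above the table).
- rack: Storage rack fixed to the table: aluminium plate 90 mm (x) by 140 mm (y), 8 mm thick, origin under its centre. Two slots run along x, at y = -35 and +35 mm, each a 15 mm gap between four steel pins (8 mm thick, tops 36 mm above the table, at x = -22 and +22 mm). One holds the blank, the other the square plate; which is which changes.
- holder: The cam clamp, fixed to the table: aluminium base plate 90 mm (x) by 200 mm (y), 8 mm thick. Origin on the table under the middle of the slot. The slot runs along its x; the blank's axis goes along y. The cam lever is on the +y side; the wing nut's axis is at (0, -68 mm), on a round black housing (radius 34 mm, top 20 mm above the table) with the white index mark on its -y edge.
- slot (a point): Middle of the slot's floor, 8 mm above the table (35 mm below the seated blank's centre); axes as the holder's. Four steel pins (tines, 8 mm thick, round tops 36 mm above the table, at x = -22 and +22 mm) leave a 16 mm gap across y for the 10 mm blank; end blocks 14 mm above the floor at x = -33 and +33 mm stop it rolling.
- stop: Back stop on the -y side of the slot, a metal plate 24 mm wide, 20 mm high, top 36 mm above the table; the nut moves it towards the slot (+y of the holder) by 3 mm per rad. Origin mid-face. A like rubber pad, moved by the lever, faces it from +y. While the lever is open they leave 13 mm or more between them (about 17 mm or more before the nut is set).
- nut (a joint): Turn of the steel wing nut (rad), growing clockwise as seen from above (tightening). At 1.5 its pointer is at the white index mark, for about 12 N of clamping force; each radian changes that by about 8 N. It starts between 0 and 0.85 and can turn to 2.4; it stays where it is left (friction 0.08 N m).
- nut_grip (a point): On the nut's vertical axis, 46 mm above the table, at a good height to pinch its wing, an upright steel bar 40 mm long, 10 mm thick, from 25 to 59 mm above the table, with a pointer nib low at one end. The nib points to the holder's -y (the white mark) when the joint reads 1.5, and lies (1.5 - reading) rad anticlockwise of it otherwise. The point's axes turn with it and equal the holder's at 1.5.
- cam (a joint): Angle of the cam lever (rad): 0 is open, the lever standing upright; 1.5 is its end stop, fully down and locked, the lever almost level and pointing to the holder's +y. It starts between 0 and 0.25. It stays where it is left (friction 0.14 N m); 2 to 4 N at its tip moves it. It moves the rubber pad 5.7 mm per rad, pressing through a spring of 3 N/mm.
- lever_tip (a point): Centre of the black grip, a roll 22 mm long (along the holder's x) and 16 mm thick, at the end of the lever, 68 mm from the hinge axis. The lever itself is a flat steel bar 14 mm wide (x) and 8 mm thick.
- lever_hinge (a point): Middle of the lever's hinge axis, which runs along the holder's x, 34 mm above the table, at (0, +56 mm) in the holder's frame; axes as the holder's.
- square_center (a point): Centre of the square plate, 46 by 46 by 10 mm, standing in the other rack slot. Leave alone.
- post: Steel mounting post, 60 mm tall on a 38 mm round foot; origin under the foot. Leave alone.
- jar: Amber jar with black cap, 48 mm across, 60 mm tall; origin under its foot. Leave alone.
- driver: Small black-handled screwdriver, 160 mm long, lying beyond the clamp. Leave alone.
Things that resemble listed ones, but are neither listed nor needed, are in the scene too. There is more than one size of the holder; the one meant has the size given above.

How it is judged:
By the outcome, as a careful person would: the job done as asked, in the order asked, and still so for the second after the job is handed in, with the robot touching nothing.
It also fails if it takes over 61 s, if anything falls off the work surface, if the arm or the gripper's body presses on something with over 40 N, if the wrist force passes 120 N, or if a joint passes its speed limit or range.

## Working session

There is one attempt and no reset: what is moved stays moved. The work goes in short steps, Python scripts to look and compute and a shell command to move; the robot and the scene stay as the last step left them, time stands still between calls to the robot, and variables do not carry over. Pictures are saved under pics/ and viewed, on a budget of 10 in all, crops included, one or two more only if the job needs it, and the job is handed in when it is done.

```bash
mkdir -p pics; python3 - <<'E'
from bench import *
import cv2,numpy as np
for n in("top","side"):
    p,d=camera(n); cv2.imwrite(f"pics/{n}0.png",p); np.save(f"pics/{n}0.npy",d)
    c=calibration(n); print(n,c["intrinsics"].tolist(),c["R"].round(4).tolist(),c["t"])
s=read_state(); print({k:np.round(v,4).tolist() for k,v in s.items()})
E
```

```text
top [[513.7438964928243, 0.0, 319.0179377635696], [0.0, 513.7438964928243, 237.29265364407854], [0.0, 0.0, 1.0]] [[-0.0276, -0.9995, -0.0176], [-0.9958, 0.029, -0.0866], [0.087, 0.0151, -0.9961]] [0.02893014 0.63487742 1.10421162]
side [[533.7394861931326, 0.0, 315.7329688126995], [0.0, 533.7394861931326, 236.42566120030932], [0.0, 0.0, 1.0]] [[-0.9946, -0.1039, 0.0041], [-0.075, 0.6896, -0.7203], [0.072, -0.7167, -0.6936]] [0.65085266 0.1197698  0.89589885]
{'time': 0.1, 'joints': [58.1385, 15.0958, -2.8013, 72.1591, 0.0002, 81.1031], 'dq': [0.0818, 0.0834, 0.1812, -0.0293, -0.0274, -0.0055], 'tau': [0.0035, -63.8576, 38.5065, 0.01, -0.0001, -0.0], 'eef_pos': [0.2047, 0.4832, 0.2389], 'ee_rot': [[0.3902, -0.0005, -0.9207], [0.9207, -0.0008, 0.3902], [-0.001, -1.0, 0.0002]], 'contact_force': [0.212, -0.4957, -0.295], 'ft_torque': [0.034, -0.0008, -0.0255], 'finger_gap': 0.0853}
```

View pics/top0.png

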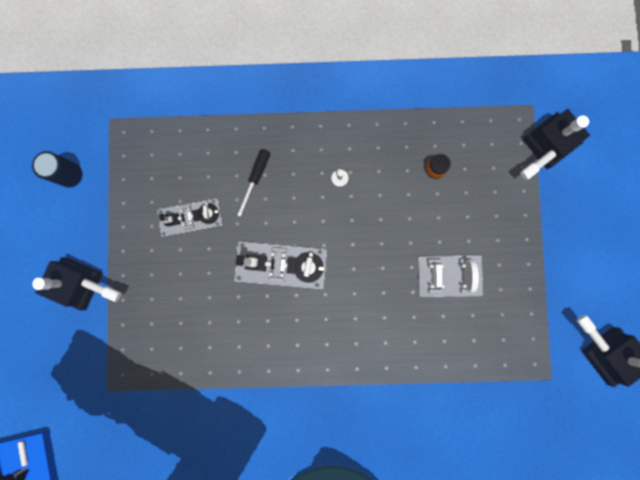

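View pics/side0.png

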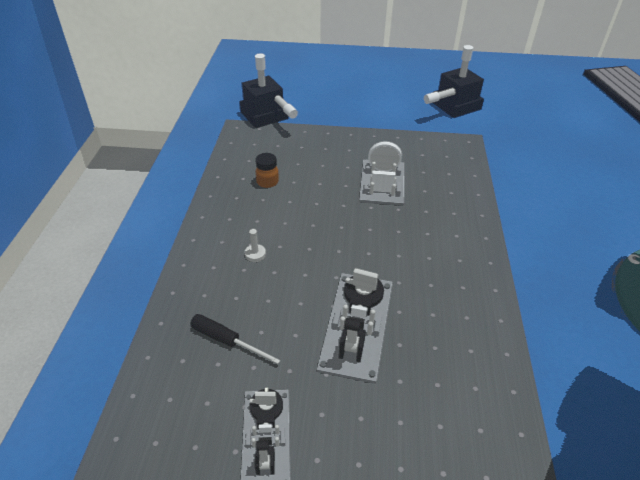

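```bash
cat > h.py <<'E'
from bench import *
import cv2,numpy as np
def cloud(n,d):
    c=calibration(n);K=c["intrinsics"];v,u=np.mgrid[:480,:640]
    P=np.stack([(u-K[0,2])/K[0,0]*d,(v-K[1,2])/K[1,1]*d,d],-1)
    return (P-c["t"])@c["R"]
def proj(n,X):
    c=calibration(n);q=(np.atleast_2d(X)@c["R"].T+c["t"])@np.array(c["intrinsics"]).T
    return q[:,:2]/q[:,2:]
def rect(P,m,lo,hi):
    q=m&(P[...,2]>lo)&(P[...,2]<hi); p=P[q]
    r=cv2.minAreaRect((p[:,:2]*1000).astype(np.float32)); return r,len(p),np.median(p,0).round(4)
E
python3 - <<'E'
from h import *
np.set_printoptions(suppress=True,precision=4)
for n,boxes in(("top",((228,238,332,294),(412,250,490,302))),("side",((312,265,398,382),(352,135,412,208)))):
    im=cv2.imread(f"pics/{n}0.png");d=np.load(f"pics/{n}0.npy");P=cloud(n,d)
    g=P[(d>0)&(abs(P[...,0]-.45)<.1)&(abs(P[...,1])<.4)];print(n,"table z",np.percentile(g[:,2],[10,30,50]))
    for b in boxes:
        m=np.zeros(d.shape,bool);m[b[1]:b[3],b[0]:b[2]]=1;m&=d>0
        print(" plate",rect(P,m,.0045,.012),rect(P,m&(im.min(-1)>110),.004,.012)[0])
        for lo,hi in((.042,.066),(.05,.08),(.07,.13)):
            try:print("  ",lo,rect(P,m,lo,hi),P[m][:,2].max())
            except Exception as e:print("none")
a=cv2.imread("pics/top0.png");s=cv2.imread("pics/side0.png")
o=np.zeros((600,800,3),np.uint8)
def put(im,x,y,w,h,k,X,Y):o[Y:Y+h*k,X:X+w*k]=cv2.resize(im[y:y+h,x:x+w],None,fx=k,fy=k,interpolation=2)
put(a,230,236,100,60,5,0,0);put(a,415,246,60,60,5,500,0) if 0 else put(a,418,246,60+6-6,60,5,500,0)
put(cv2.rotate(s,cv2.ROTATE_90_CLOCKWISE),480-385,312,120,75,4,0,300);put(s,350,135,60,70,4,490,310)
cv2.imwrite("pics/z.png",o)
E
```

```text
top table z [-0.0023 -0.0006  0.0006]
 plate (((575.913818359375, 102.16413879394531), (231.40634155273438, 122.33061218261719), 87.32929992675781), 1928, array([0.5732, 0.1112, 0.0079])) ((573.3946533203125, 95.87405395507812), (219.155029296875, 116.32183837890625), 88.35311126708984)
   0.042 (((576.4166870117188, 100.24760437011719), (143.5066680908203, 39.08060836791992), 84.3434066772461), 235, array([0.5783, 0.1526, 0.0503])) 0.11074510189955558
   0.05 (((575.3877563476562, 100.30255889892578), (141.22317504882812, 38.951744079589844), 85.23983764648438), 135, array([0.5783, 0.0382, 0.0586])) 0.11074510189955558
   0.07 (((586.3811645507812, 171.93197631835938), (18.401020050048828, 21.772275924682617), 79.79798126220703), 109, array([0.5864, 0.1702, 0.1051])) 0.11074510189955558
 plate (((543.6796875, -278.4668884277344), (166.07040405273438, 110.2340316772461), 86.99909973144531), 1581, array([ 0.5425, -0.2741,  0.0075])) ((540.64453125, -272.89385986328125), (155.9921417236328, 97.52838897705078), 88.3272705078125)
   0.042 (((541.2679443359375, -278.1927795410156), (81.21
[... 1321 characters left out ...]
259.2056579589844), 3.1714742183685303), 870, array([ 0.5441, -0.2356,  0.0087])) ((540.339599609375, -329.30621337890625), (246.11349487304688, 90.97432708740234), 88.84635162353516)
   0.042 (((543.5554809570312, -275.8498840332031), (81.8817367553711, 67.9145278930664), 88.02949523925781), 492, array([ 0.5435, -0.3074,  0.0528])) 0.08131409116212972
   0.05 (((538.8145141601562, -278.68035888671875), (64.29145812988281, 85.42279815673828), 5.948071002960205), 480, array([ 0.5429, -0.3084,  0.0601])) 0.08131409116212972
   0.07 (((542.6117553710938, -313.1398010253906), (14.216317176818848, 45.59790802001953), 89.54749298095703), 118, array([ 0.5427, -0.3108,  0.0747])) 0.08131409116212972
```

View pics/z.png

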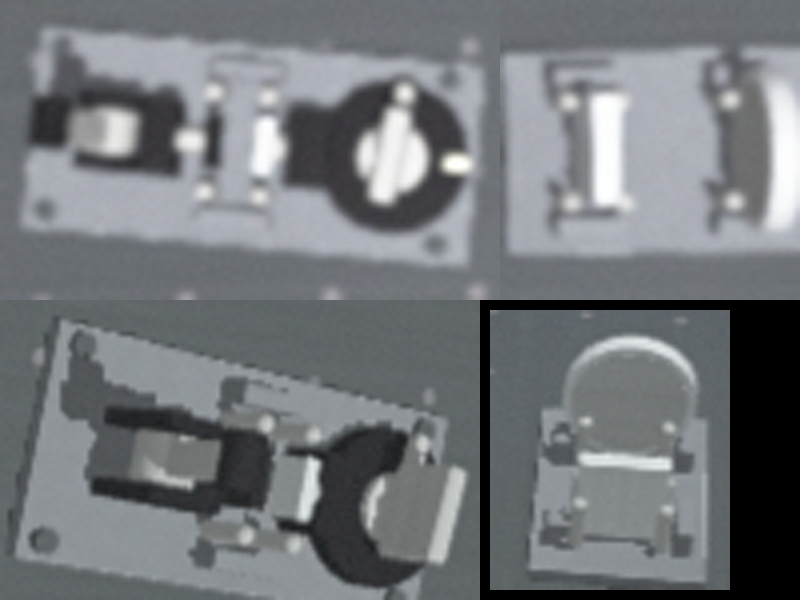

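```bash
cat > fit.py <<'E'
from h import *
from scipy.optimize import least_squares
np.set_printoptions(suppress=True,precision=4)
def pts(p,L):
    c,s=np.cos(p[2]),np.sin(p[2]);L=np.array(L,float)/1000
    return np.c_[p[0]+c*L[:,0]-s*L[:,1],p[1]+s*L[:,0]+c*L[:,1],L[:,2]]
def fit(obs,p0):
    def f(p):return np.concatenate([(proj(n,pts(p,[o[0] for o in O]))-np.array([o[1] for o in O])).ravel() for n,O in obs.items() if O])
    for k in [[a] for a in obs]+[list(obs)]:
        ob={a:obs[a] for a in k};g=obs
        r=least_squares(lambda p:np.concatenate([(proj(n,pts(p,[o[0] for o in O]))-np.array([o[1] for o in O])).ravel() for n,O in ob.items()]),p0,loss="soft_l1")
        print(k,r.x,np.degrees(r.x[2]),"res",r.fun.reshape(-1,2).round(1).tolist())
    return r.x
E
python3 - <<'E'
from fit import *
H=fit({"top":[((45,100,8),(239,241.6)),((45,-100,8),(327.4,248.4)),((-45,-100,8),(323,289.6)),((-45,100,8),(234,281.6)),
 ((22,12,36),(273,254.4)),((22,-12,36),(283.6,255.4)),((-22,12,36),(271,274)),((-22,-12,36),(282,275.6)),((0,-100,20),(321,268.6))],
"side":[((45,100,8),(316.5,369)),((-45,100,8),(376.5,379.5)),((45,-100,8),(340.7,272.7)),
 ((22,12,36),(343,317.8)),((22,-12,36),(346,306)),((-22,12,36),(371,322.8)),((-22,-12,36),(373.3,311))]},[.575,.1,-.1])
R=fit({"top":[((45,70,8),(418.6,256.4)),((-45,70,8),(419.6,297.2)),((22,46.5,36),(432,266)),((22,23.5,36),(444,266)),((-22,46.5,36),(432,286.4)),((-22,23.5,36),(444,286.4)),((22,-23.5,36),(464,265.6)),((-22,-23.5,36),(465,286))],
"side":[((22,-23.5,36),(374,163)),((-22,-23.5,36),(395,164.5)),((22,46.5,36),(372.5,183.3)),((-22,46.5,36),(394.5,185)),((45,70,8),(359.5,200.5)),((-45,70,8),(404,202.5))]},[.54,-.27,0])
import bench
print([a for a in dir(bench) if not a.startswith("__")],getattr(bench,"nose_length",None))
for n,w in(("nut",(0,-68,46)),("blank",0),("lever tip",(0,56,102))):
    q=pts(R,[(0,-35,43)]) if w==0 else pts(H,[w]);print(n,q)
for n in("top","side"):
    P=cloud(n,np.load(f"pics/{n}0.npy"))
    q=P[...,2]; c=pts(H,[(0,-68,0)])[0]
    w=P[(np.hypot(P[...,0]-c[0],P[...,1]-c[1])<.03)&(q>.045)&(q<.07)][:,:2]
    r=cv2.minAreaRect((w*1000).astype(np.float32));print(n,"wing",r,len(w))
    c=pts(R,[(0,-35,0)])[0];b=P[(np.hypot(P[...,0]-c[0],P[...,1]-c[1])<.045)&(q>.045)&(q<.09)]
    print("blank",(b.min(0)+b.max(0))/2,np.ptp(b,0),cv2.minAreaRect((b[:,:2]*1000).astype(np.float32)))
    print("top rim y by z",[(z,b[abs(b[:,2]-z)<.005][:,1].round(4)[[0,-1]], np.median(b[abs(b[:,2]-z)<.005][:,1])) for z in(.05,.06,.07,.077)])
E
```

```text
['top'] [ 0.5772  0.1017 -0.1118] -6.403653394220232 res [[-2.2, -0.1], [-1.9, 0.5], [-0.8, -0.4], [-1.1, -0.0], [0.5, -0.1], [0.8, -0.2], [0.7, 0.4], [0.6, -0.3], [2.8, 0.2]]
['side'] [ 0.5767  0.1018 -0.1154] -6.6127695791180745 res [[-0.1, 2.7], [-0.1, 4.1], [0.4, 1.6], [0.1, -1.1], [-0.2, -1.0], [-0.0, -1.1], [-0.1, -1.2]]
['top', 'side'] [ 0.5769  0.1017 -0.1132] -6.484692299441035 res [[-2.1, -0.0], [-1.8, 0.7], [-0.8, -0.3], [-1.1, 0.0], [0.5, -0.0], [0.9, -0.1], [0.6, 0.5], [0.6, -0.1], [2.8, 0.4], [-0.1, 2.8], [-0.1, 4.0], [0.2, 1.6], [-0.0, -1.1], [-0.3, -1.1], [-0.1, -1.1], [-0.2, -1.3]]
['top'] [ 0.5422 -0.2786 -0.0153] -0.8794379111764389 res [[-0.0, -0.1], [0.2, -0.2], [0.0, 0.1], [-1.3, -0.0], [0.7, 0.1], [-0.7, -0.0], [0.5, 0.1], [0.2, 0.1]]
['side'] [ 0.5408 -0.2768 -0.0147] -0.8445268160606659 res [[-0.1, -0.3], [-0.1, -0.2], [-0.0, -0.1], [-0.1, -0.1], [0.1, -0.1], [0.3, 1.4]]
['top', 'side'] [ 0.5416 -0.2782 -0.0135] -0.7748394341494982 res [[-0.2, 0.2], [0.0, 0.1], [-0.2, 0.4], [-1.5, 0.3], [0.5, 0.4], [-0.8, 0.3], [0.2, 0.4], [0.0, 0.4], [-0.5, -0.7], [-0.5, -0.
[... 665 characters left out ...]
(0.07, array([-0.312 , -0.3162]), np.float64(-0.3118175414333823)), (0.077, array([-0.3099, -0.3167]), np.float64(-0.3133079165585853))]
side wing ((569.8646850585938, 35.569908142089844), (13.773260116577148, 39.855506896972656), 74.96847534179688) 246
blank [ 0.5425 -0.3109  0.0633] [0.0674 0.0189 0.036 ] ((542.5133056640625, -310.77838134765625), (18.443218231201172, 67.6010971069336), 87.98074340820312)
top rim y by z [(0.05, array([-0.3129, -0.3094]), np.float64(-0.30906605212161553)), (0.06, array([-0.3178, -0.3071]), np.float64(-0.3087845571367331)), (0.07, array([-0.3186, -0.3062]), np.float64(-0.30925601284476256)), (0.077, array([-0.3159, -0.3087]), np.float64(-0.311396552250932))]
```

```bash
cat > go.py <<'E'
import sys
from h import *
from scipy.spatial.transform import Rotation as Ro
def go(x,y,z,a):
    s=read_state();a=np.radians(a);T=np.array([[np.cos(a),0,-np.sin(a)],[np.sin(a),0,np.cos(a)],[0,-1,0]])
    R=np.array(s["ee_rot"]);p=np.array(s["eef_pos"])
    yaw=np.degrees(np.arctan2(R[1,0],R[0,0]))
    print("t",round(s["time"],2),"pos",p.round(4),"yaw",yaw.round(2),"F",np.round(s["contact_force"],1),"gap",round(s["finger_gap"],4))
    print(" tr",(R.T@(np.array([x,y,z])-p)*100).round(2).tolist(),"turn",Ro.from_matrix(R.T@T).as_rotvec().round(3).tolist())
if __name__=="__main__":go(*map(float,sys.argv[1:5]))
E
python3 go.py .5422 -.3133 .2 89.2
python3 - <<'E'
from fit import *
np.set_printoptions(suppress=True,precision=4)
fit({"top":[((22,12,36),(273,254.4)),((22,-12,36),(283.6,255.4)),((-22,12,36),(271,274)),((-22,-12,36),(282,275.6)),((0,-68,59),proj("top",[.570,.0358,.059])[0])],
"side":[((22,12,36),(343,317.8)),((22,-12,36),(346,306)),((-22,12,36),(371,322.8)),((-22,-12,36),(373.3,311)),((0,-68,59),proj("side",[.570,.0356,.059])[0])]},[.577,.1,-.1])
E
```

```text
t 0.1 pos [0.2047 0.4832 0.2389] yaw 67.04 F [ 0.2 -0.5 -0.3] gap 0.0853
 tr [-60.16, 3.94, -62.15] turn [-0.0, -0.387, -0.001]
['top'] [ 0.5772  0.1032 -0.1106] -6.335833791149995 res [[-0.2, -0.1], [0.1, -0.2], [-0.0, 0.4], [-0.0, -0.3], [0.1, 0.1]]
['side'] [ 0.5766  0.1038 -0.1043] -5.974018602419882 res [[0.1, 0.1], [-0.3, 0.1], [0.1, -0.1], [-0.2, -0.3], [0.3, 0.3]]
['top', 'side'] [ 0.5768  0.1035 -0.1061] -6.081103232047432 res [[-0.4, 0.1], [-0.0, -0.0], [-0.1, 0.6], [-0.2, -0.1], [-0.1, 0.2], [-0.0, -0.1], [-0.4, -0.1], [-0.0, -0.2], [-0.2, -0.5], [0.2, 0.2]]
```

```bash
R='[-60.2,3.9,-62.2]'; : ; python3 -m pendant '{"translation":[[-60.2,3.9,-62.2],[-60.2,3.9,-62.2],[-60.2,3.9,-62.2],[-60.2,3.9,-62.2],[-60.2,3.9,-62.2],[-60.2,3.9,-62.2],[-60.2,3.9,-62.2],[-60.2,3.9,-62.2],[-60.2,3.9,-62.2],[-60.2,3.9,-62.2]],"turn":[[0,-0.387,0],[0,-0.387,0],[0,-0.387,0],[0,-0.387,0],[0,-0.387,0],[0,-0.387,0],[0,-0.387,0],[0,-0.387,0],[0,-0.387,0],[0,-0.387,0]],"grip":[1,1,1,1,1,1,1,1,1,1]}' 40; python3 go.py .5422 -.3133 .16 89.2
```

```text
time: 1.1
eef_pos: [0.3969, 0.0289, 0.2172]
ee_rot: [[0.014, -0.0, -1.0], [1.0, -0.001, 0.014], [-0.001, -1.0, 0.0]]
contact_force: [1.7, 1.6, -0.4]
finger_gap: 0.0855
t 1.1 pos [0.3969 0.0289 0.2172] yaw 89.2 F [ 1.7  1.6 -0.4] gap 0.0855
 tr [-34.01, 5.74, -15.01] turn [-0.0, -0.0, -0.001]
```

```bash
python3 -m pendant '{"translation":[[-34,5.7,-15],[-34,5.7,-15],[-34,5.7,-15],[-34,5.7,-15],[-34,5.7,-15],[-34,5.7,-15],[-34,5.7,-15],[-34,5.7,-15],[-34,5.7,-15],[-34,5.7,-15]],"turn":[[0,0,0],[0,0,0],[0,0,0],[0,0,0],[0,0,0],[0,0,0],[0,0,0],[0,0,0],[0,0,0],[0,0,0]],"grip":[0.6,0.6,0.6,0.6,0.6,0.6,0.6,0.6,0.6,0.6]}'; python3 go.py .5422 -.3133 .055 89.2
```

```text
time: 2.1
eef_pos: [0.5418, -0.3133, 0.1596]
ee_rot: [[0.015, -0.001, -1.0], [1.0, 0.0, 0.015], [0.0, -1.0, 0.001]]
contact_force: [0.8, 0.2, 0.0]
finger_gap: 0.0515
t 2.1 pos [ 0.5418 -0.3133  0.1596] yaw 89.16 F [0.8 0.2 0. ] gap 0.0515
 tr [-0.0, 10.46, -0.06] turn [-0.001, -0.001, 0.0]
```

```bash
python3 -m pendant '{"translation":[[0,3,0],[0,6,0],[0,9,0],[0,10.4,0],[0,10.4,0],[0,10.4,0],[0,10.4,0],[0,10.4,0],[0,10.4,0],[0,10.4,0]],"turn":[[0,0,0],[0,0,0],[0,0,0],[0,0,0],[0,0,0],[0,0,0],[0,0,0],[0,0,0],[0,0,0],[0,0,0]],"grip":[0.6,0.6,0.6,0.6,0.6,0.6,0,0,0,0]}' 40; python3 go.py .5422 -.3133 .15 89.2
```

```text
time: 3.1
eef_pos: [0.542, -0.3132, 0.0564]
ee_rot: [[0.015, -0.0, -1.0], [1.0, 0.0, 0.015], [0.0, -1.0, 0.0]]
contact_force: [0.5, 3.5, 6.9]
finger_gap: 0.009
t 3.1 pos [ 0.542  -0.3132  0.0564] yaw 89.16 F [0.5 3.5 6.9] gap 0.009
 tr [-0.01, -9.36, -0.02] turn [-0.0, -0.001, 0.0]
```

```bash
python3 -m pendant '{"translation":[[0,-1,0],[0,-3,0],[0,-5,0],[0,-8,0],[0,-11,0],[0,-11.4,0],[0,-11.4,0]],"turn":[[0,0,0],[0,0,0],[0,0,0],[0,0,0],[0,0,0],[0,0,0],[0,0,0]],"grip":[0,0,0,0,0,0,0]}' 40; python3 go.py .5769 .1035 .17 83.7
python3 - <<'E'
from h import *
p,d=camera("side");cv2.imwrite("pics/s1.png",cv2.resize(p[20:220,270:490],None,fx=3,fy=3))
P=cloud("side",d);s=read_state();e=np.array(s["eef_pos"])
b=P[(d>0)&(abs(P[...,0]-e[0])<.05)&(abs(P[...,1]-e[1])<.03)&(P[...,2]>.09)&(P[...,2]<e[2]-.015)]
print(e,b.min(0),b.max(0),len(b))
for z in np.arange(.1,.16,.01):
    q=b[abs(b[:,2]-z)<.004]
    if len(q):print(z.round(3),np.ptp(q[:,0]).round(4),((q[:,0].min()+q[:,0].max())/2).round(4),np.median(q[:,1]).round(4))
E
```

```text
time: 3.8
eef_pos: [0.5423, -0.3135, 0.1715]
ee_rot: [[0.015, 0.001, -1.0], [1.0, -0.001, 0.015], [-0.001, -1.0, -0.001]]
contact_force: [0.9, 0.6, -2.2]
finger_gap: 0.0091
t 3.8 pos [ 0.5423 -0.3135  0.1715] yaw 89.16 F [ 0.9  0.6 -2.2] gap 0.0091
 tr [41.75, 0.11, -2.85] turn [0.001, 0.095, -0.001]
[ 0.54187241 -0.31317869  0.17028598] [ 0.50887861 -0.31239693  0.12294564] [ 0.5759287  -0.30422602  0.15522364] 378
0.12 0.0079 0.5374 -0.3104
0.13 0.0456 0.5414 -0.3092
0.14 0.0592 0.5412 -0.3087
0.15 0.0667 0.5422 -0.3083
```

View pics/s1.png

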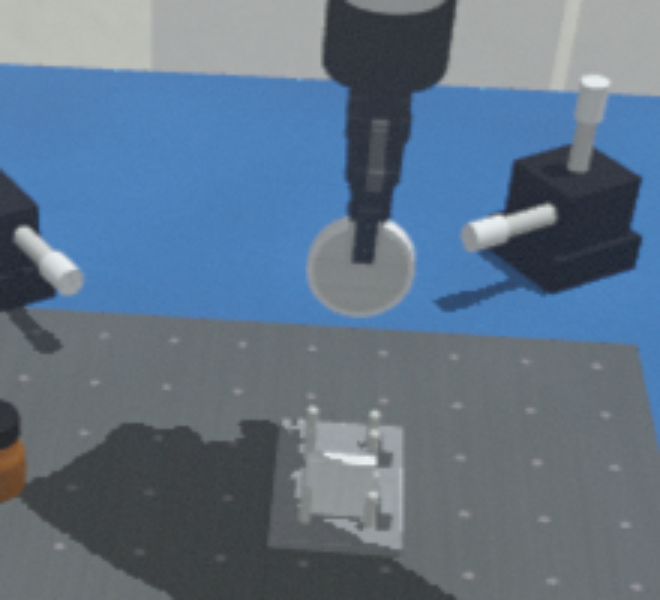

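```bash
python3 -m pendant '{"translation":[[4,0,-0.3],[9,0,-0.6],[14,0,-1],[19,0,-1.4],[24,0,-1.7],[29,0,-2],[34,0,-2.4],[38.5,0,-2.7],[41,0,-2.9],[41.8,0,-2.9]],"turn":[[0,0.01,0],[0,0.02,0],[0,0.03,0],[0,0.04,0],[0,0.05,0],[0,0.06,0],[0,0.07,0],[0,0.08,0],[0,0.09,0],[0,0.095,0]],"grip":[0,0,0,0,0,0,0,0,0,0]}' 40; python3 -m pendant '{"translation":[[0,0,0],[0,0,0]],"turn":[[0,0,0],[0,0,0]],"grip":[0,0]}';python3 go.py .5769 .1035 .095 83.7
```

```text
time: 4.85
eef_pos: [0.5763, 0.1068, 0.169]
ee_rot: [[0.107, -0.002, -0.994], [0.994, 0.0, 0.107], [0.0, -1.0, 0.002]]
contact_force: [-0.5, -0.7, -1.9]
finger_gap: 0.0093
time: 5.05
eef_pos: [0.5758, 0.1062, 0.1682]
ee_rot: [[0.107, -0.004, -0.994], [0.994, 0.0, 0.107], [-0.0, -1.0, 0.004]]
contact_force: [0.7, 0.2, -1.5]
finger_gap: 0.0094
t 5.05 pos [0.5758 0.1062 0.1682] yaw 83.86 F [ 0.7  0.2 -1.5] gap 0.0094
 tr [-0.25, 7.32, -0.17] turn [-0.004, 0.003, -0.0]
```

```bash
python3 -m pendant '{"translation":[[-0.25,2,-0.15],[-0.25,4,-0.15],[-0.25,6,-0.15],[-0.25,6.4,-0.15],[-0.25,6.4,-0.15],[-0.25,6.4,-0.15]],"turn":[[-0.004,0.003,0],[-0.004,0.003,0],[-0.004,0.003,0],[-0.004,0.003,0],[-0.004,0.003,0],[-0.004,0.003,0]],"grip":[0,0,0,0,0,0]}' 40; python3 go.py .5769 .1035 .075 83.7
python3 - <<'E'
from h import *
o=[]
for n,(x,y) in(("top",(225,215)),("side",(300,220))):
    p,d=camera(n);P=cloud(n,d);np.save(f"pics/{n}2.npy",d);cv2.imwrite(f"pics/{n}2.png",p);s=read_state();e=np.array(s["eef_pos"])
    o.append(cv2.resize(p[y:y+150,x:x+100],None,fx=4,fy=4,interpolation=2))
    if n=="side":
        b=P[(d>0)&(abs(P[...,0]-e[0])<.045)&(abs(P[...,1]-e[1])<.015)&(P[...,2]>.05)&(P[...,2]<.1)]
        print(e,b.min(0),b.max(0),len(b),np.median(b,0))
cv2.imwrite("pics/c2.png",np.hstack(o))
E
```

```text
time: 5.65
eef_pos: [0.5773, 0.103, 0.1051]
ee_rot: [[0.111, 0.001, -0.994], [0.994, -0.0, 0.111], [-0.0, -1.0, -0.001]]
contact_force: [0.4, -0.0, -0.9]
finger_gap: 0.0095
t 5.65 pos [0.5773 0.103  0.1051] yaw 83.64 F [ 0.4 -0.  -0.9] gap 0.0095
 tr [0.05, 3.01, 0.05] turn [0.001, -0.001, -0.0]
[0.57731571 0.10329792 0.10516728] [0.5429808  0.10231288 0.05810056] [0.61184381 0.11601769 0.09993597] 633 [0.57707061 0.10828313 0.08156595]
```

View pics/c2.png

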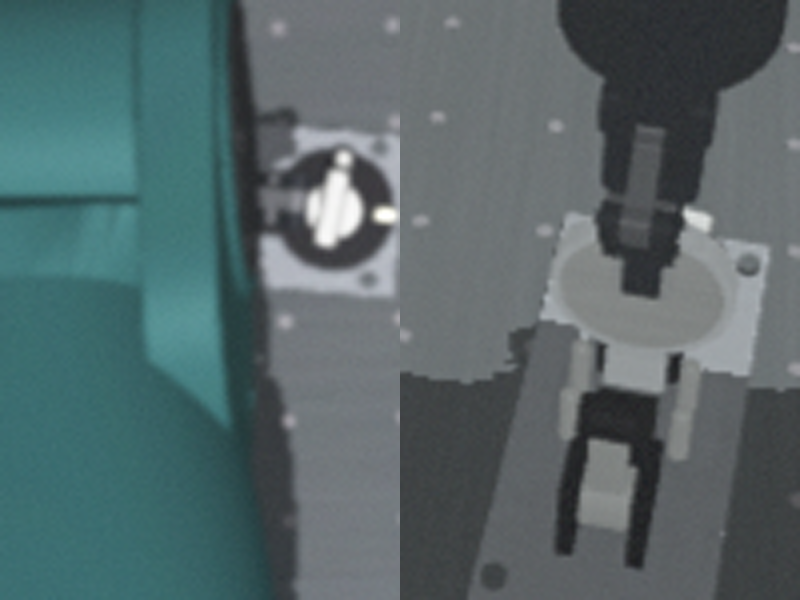

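```bash
python3 -m pendant '{"translation":[[0.05,1,0.03],[0.05,2,0.03],[0.05,3,0.03],[0.05,4,0.03],[0.05,4.3,0.03],[0.05,4.3,0.03]],"turn":[[0,0,0],[0,0,0],[0,0,0],[0,0,0],[0,0,0],[0,0,0]],"grip":[0,0,0,0,0,0]}' 40; python3 go.py .5769 .1035 .057 83.7
```

```text
time: 6.35
eef_pos: [0.5768, 0.1038, 0.0615]
ee_rot: [[0.11, 0.0, -0.994], [0.994, -0.0, 0.11], [-0.0, -1.0, -0.0]]
contact_force: [-0.1, -0.2, -1.2]
finger_gap: 0.0095
t 6.35 pos [0.5768 0.1038 0.0615] yaw 83.67 F [-0.1 -0.2 -1.2] gap 0.0095
 tr [-0.03, 0.45, -0.01] turn [0.0, -0.001, -0.0]
```

```bash
python3 -m pendant '{"translation":[[0,0.2,0],[0,0.35,0],[0,0.5,0],[0,0.55,0],[0,0.55,0]],"turn":[[0,0,0],[0,0,0],[0,0,0],[0,0,0],[0,0,0]],"grip":[0,0,0,0,0]}' 40; python3 go.py .5769 .1035 .056 83.7
```

```text
time: 6.85
eef_pos: [0.5771, 0.1038, 0.0565]
ee_rot: [[0.11, 0.001, -0.994], [0.994, -0.0, 0.11], [-0.0, -1.0, -0.001]]
contact_force: [-0.9, 0.4, 3.7]
finger_gap: 0.0094
t 6.85 pos [0.5771 0.1038 0.0565] yaw 83.67 F [-0.9  0.4  3.7] gap 0.0094
 tr [-0.03, 0.05, 0.02] turn [0.001, -0.001, -0.0]
```

```bash
python3 -m pendant '{"translation":[[0,0,0],[0,0,0],[0,0,0],[0,0,0],[0,-1,0],[0,-3,0],[0,-6,0],[0,-10,0],[0,-11,0],[0,-11,0]],"turn":[[0,0,0],[0,0,0],[0,0,0],[0,0,0],[0,0,0],[0,0,0],[0,0,0],[0,0,0],[0,0,0],[0,0,0]],"grip":[0.15,0.3,0.3,0.3,0.3,0.3,0.3,0.3,0.3,0.3]}' 40; python3 go.py .5699 .0358 .14 77.2
python3 - <<'E'
from h import *
p,d=camera("side");P=cloud("side",d);cv2.imwrite("pics/s3.png",cv2.resize(p[225:385,300:420],None,fx=3.75,fy=3.75,interpolation=2))
b=P[(d>0)&(abs(P[...,0]-.577)<.05)&(abs(P[...,1]-.1035)<.014)&(P[...,2]>.045)&(P[...,2]<.09)]
print(b.min(0),b.max(0),np.median(b,0))
E
```

```text
time: 7.85
eef_pos: [0.5779, 0.1039, 0.1686]
ee_rot: [[0.11, 0.005, -0.994], [0.994, -0.0, 0.11], [0.0, -1.0, -0.005]]
contact_force: [0.6, 0.0, -0.3]
finger_gap: 0.0258
t 7.85 pos [0.5779 0.1039 0.1686] yaw 83.67 F [ 0.6  0.  -0.3] gap 0.0258
 tr [-6.86, 2.85, 0.05] turn [0.005, 0.113, 0.001]
[0.54348687 0.09512723 0.04502327] [0.61354287 0.11346388 0.08032749] [0.57808943 0.10778566 0.06381154]
```

View pics/s3.png

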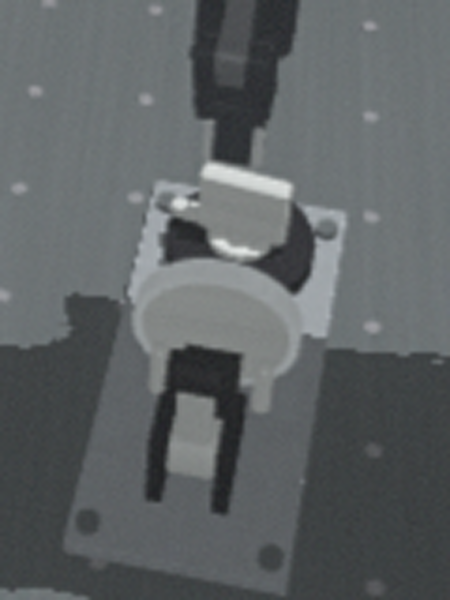

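```bash
python3 -m pendant '{"translation":[[-3,1,0],[-6,2.5,0],[-6.9,2.9,0.05],[-6.9,2.9,0.05],[-6.9,2.9,0.05],[-6.9,2.9,0.05]],"turn":[[0.005,0.05,0],[0.005,0.11,0],[0.005,0.118,0],[0.005,0.118,0],[0.005,0.118,0],[0.005,0.118,0]],"grip":[0.3,0.4,0.5,0.5,0.5,0.5]}' 40; python3 go.py .570 .0358 .037 76.9
```

```text
time: 8.5
eef_pos: [0.5693, 0.0362, 0.1381]
ee_rot: [[0.225, -0.002, -0.974], [0.974, 0.001, 0.225], [0.0, -1.0, 0.002]]
contact_force: [-0.4, -0.5, 0.6]
finger_gap: 0.0424
t 8.5 pos [0.5693 0.0362 0.1381] yaw 76.99 F [-0.4 -0.5  0.6] gap 0.0424
 tr [-0.03, 10.11, -0.1] turn [-0.002, 0.002, 0.0]
```

```bash
python3 -m pendant '{"translation":[[0,3,-0.08],[0,6,-0.08],[0,9,-0.08],[0,10.1,-0.08],[0,10.1,-0.08],[0,10.1,-0.08],[0,10.1,-0.08],[0,10.1,-0.08],[0,10.1,-0.08],[0,10.1,-0.08]],"turn":[[-0.002,0,0],[-0.002,0,0],[-0.002,0,0],[-0.002,0,0],[-0.002,0,0],[-0.002,0,0],[-0.002,0,0],[-0.002,0,0],[-0.002,0,0],[-0.002,0,0]],"grip":[0.5,0.5,0.5,0.5,0.5,0,0,0,0,0]}' 30; python3 go.py .570 .0358 .037 -6.3
```

```text
time: 9.5
eef_pos: [0.5703, 0.0357, 0.0382]
ee_rot: [[0.225, 0.001, -0.974], [0.974, -0.002, 0.225], [-0.001, -1.0, -0.001]]
contact_force: [-4.7, -6.6, 15.1]
finger_gap: 0.0093
t 9.5 pos [0.5703 0.0357 0.0382] yaw 77.0 F [-4.7 -6.6 15.1] gap 0.0093
 tr [-0.0, 0.12, 0.03] turn [0.002, 1.454, -0.0]
```

```bash
python3 -m pendant '{"translation":[[0,0,0],[0,0,0],[0,0,0],[0,0,0],[0,0,0],[0,0,0],[0,0,0],[0,0,0],[0,0,0],[0,0,0]],"turn":[[0,0.08,0],[0,0.16,0],[0,0.24,0],[0,0.32,0],[0,0.4,0],[0,0.48,0],[0,0.56,0],[0,0.64,0],[0,0.72,0],[0,0.8,0]],"grip":[0,0,0,0,0,0,0,0,0,0]}' 40; python3 go.py .570 .0358 .038 -6.3
```

```text
time: 10.5
eef_pos: [0.5706, 0.036, 0.0383]
ee_rot: [[0.857, 0.001, -0.515], [0.515, -0.002, 0.857], [-0.0, -1.0, -0.002]]
contact_force: [0.7, -1.7, -0.8]
finger_gap: 0.0095
t 10.5 pos [0.5706 0.036  0.0383] yaw 31.02 F [ 0.7 -1.7 -0.8] gap 0.0095
 tr [-0.06, 0.03, 0.01] turn [0.002, 0.651, 0.0]
```

```bash
python3 -m pendant '{"translation":[[0,0,0],[0,0,0],[0,0,0],[0,0,0],[0,0,0],[0,0,0],[0,0,0],[0,0,0],[0,0,0],[0,0,0]],"turn":[[0,0.08,0],[0,0.16,0],[0,0.24,0],[0,0.32,0],[0,0.4,0],[0,0.48,0],[0,0.56,0],[0,0.63,0],[0,0.655,0],[0,0.655,0]],"grip":[0,0,0,0,0,0,0,0,0,0]}' 40; python3 go.py .570 .0358 .038 -6.3
```

```text
time: 11.5
eef_pos: [0.5709, 0.0361, 0.0383]
ee_rot: [[0.994, 0.001, 0.112], [-0.112, -0.002, 0.994], [0.001, -1.0, -0.002]]
contact_force: [2.8, -2.5, -4.4]
finger_gap: 0.0091
t 11.5 pos [0.5709 0.0361 0.0383] yaw -6.46 F [ 2.8 -2.5 -4.4] gap 0.0091
 tr [-0.09, 0.03, -0.04] turn [0.002, -0.003, 0.001]
```

```bash
python3 -m pendant '{"translation":[[0,0,0],[0,0,0],[0,-1,0],[0,-4,0],[0,-9,0],[0,-14,0],[0,-15,5],[0,-15,10],[0,-15,15],[0,-15,20]],"turn":[[0,0,0],[0,0,0],[0,0,0],[0,0,0],[0,0,0],[0,0,0],[0,0,0],[0,0,0],[0,0,0],[0,0,0]],"grip":[0.3,0.4,0.4,0.4,0.4,0.4,0.4,0.4,0.4,0.4]}' 40
python3 -m pendant '{"translation":[[0,0,5],[0,0,9],[0,0,10],[0,0,10]],"turn":[[0,0,0],[0,0,0],[0,0,0],[0,0,0]],"grip":[0.2,0,0,0]}'
python3 - <<'E'
from fit import *
o=[]
for n,(x,y) in(("top",(230,225)),("side",(310,255))):
    p,d=camera(n);P=cloud(n,d);np.save(f"pics/{n}4.npy",d);cv2.imwrite(f"pics/{n}4.png",p)
    o.append(cv2.resize(p[y:y+80,x:x+100],None,fx=5,fy=5,interpolation=2)[:,:] if n=="top" else cv2.resize(p[y:y+133,x:x+90],None,fx=3,fy=3,interpolation=2)[:400-1])
    w=P[(np.hypot(P[...,0]-.57,P[...,1]-.0358)<.03)&(P[...,2]>.045)&(P[...,2]<.07)][:,:2]
    print(n,cv2.minAreaRect((w*1000).astype(np.float32)),len(w))
    b=P[(d>0)&(P[...,2]>.09)&(P[...,2]<.12)&(abs(P[...,0]-.58)<.03)&(P[...,1]<.22)&(P[...,1]>.13)]
    print(b.min(0),b.max(0))
o[0]=o[0][:399]
cv2.imwrite("pics/c4.png",np.hstack(o))
E
```

```text
time: 12.5
eef_pos: [0.5929, 0.2362, 0.1891]
ee_rot: [[0.994, 0.002, 0.112], [-0.112, -0.002, 0.994], [0.002, -1.0, -0.002]]
contact_force: [1.2, -0.7, -0.4]
finger_gap: 0.0342
time: 12.9
eef_pos: [0.6037, 0.3369, 0.1891]
ee_rot: [[0.994, 0.002, 0.11], [-0.11, -0.002, 0.994], [0.002, -1.0, -0.002]]
contact_force: [0.3, -0.1, 0.5]
finger_gap: -0.0
top ((570.230224609375, 35.67515563964844), (38.99076843261719, 10.017196655273438), 83.23822021484375) 88
[0.5763 0.1649 0.0964] [0.5973 0.1821 0.1105]
side ((0.0, 0.0), (0.0, 0.0), 0.0) 0Traceback (most recent call last):
  File "<stdin>", line 9, in <module>
    return umr_minimum(a, axis, None, out, keepdims, initial, where)
ValueError: zero-size array to reduction operation minimum which has no identity
```

```bash
python3 - <<'E'
from h import *
p=cv2.imread("pics/top4.png");cv2.imwrite("pics/c4.png",cv2.resize(p[236:296,230:330],None,fx=8,fy=8,interpolation=2))
E
```

```text
(no output)
```

View pics/c4.png

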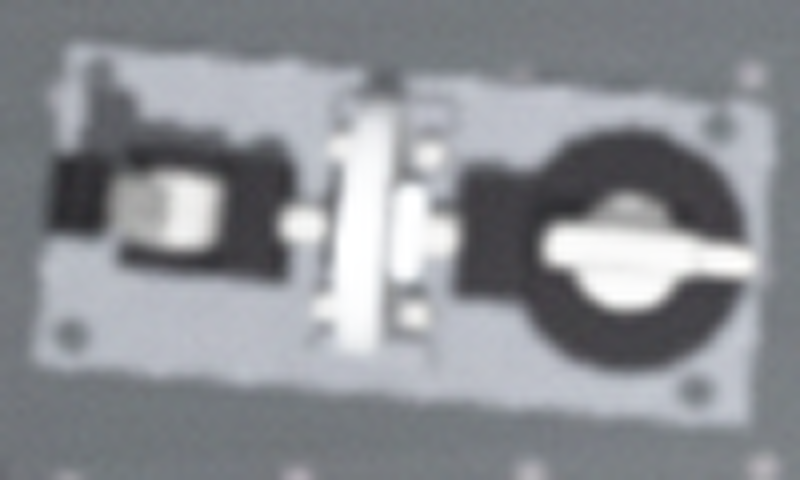

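```bash
python3 go.py .5809 .1393 .15 -6.4
```

```text
t 13.0 pos [0.604  0.3347 0.1894] yaw -6.45 F [ 0.6 -0.2  0.2] gap 0.0
 tr [-0.11, 3.97, -19.66] turn [0.002, -0.001, 0.002]
```

```bash
python3 -m pendant '{"translation":[[-0.1,0,-5],[-0.1,0,-10],[-0.1,0,-15],[-0.1,1,-19],[-0.1,3,-19.7],[-0.1,4,-19.7],[-0.1,4,-19.7]],"turn":[[0,0,0],[0,0,0],[0,0,0],[0,0,0],[0.002,0,0.002],[0.002,0,0.002],[0.002,0,0.002]],"grip":[0,0,0,0,0,0,0]}' 40; python3 go.py .5809 .1393 .108 -6.4
```

```text
time: 13.7
eef_pos: [0.5802, 0.1381, 0.149]
ee_rot: [[0.994, -0.001, 0.114], [-0.114, -0.0, 0.994], [-0.001, -1.0, -0.0]]
contact_force: [-0.0, -0.3, -0.2]
finger_gap: -0.0001
t 13.7 pos [0.5802 0.1381 0.149 ] yaw -6.53 F [-0.  -0.3 -0.2] gap -0.0001
 tr [0.07, 4.1, 0.12] turn [0.0, -0.002, -0.001]
```

```bash
python3 -m pendant '{"translation":[[0,2,0.1],[0,4,0.1],[0,4.2,0.1],[0,4.2,0.1],[0,4.2,1],[0,4.3,1.6],[0,4.3,1.6]],"turn":[[0,0,0],[0,0,0],[0,0,0],[0,0,0],[0,0,0],[0,0,0],[0,0,0]],"grip":[0,0,0,0,0,0,0]}' 40; python3 go.py .5769 .1035 .0 -6.4
```

```text
time: 14.4
eef_pos: [0.5823, 0.1551, 0.1066]
ee_rot: [[0.994, -0.0, 0.113], [-0.113, 0.0, 0.994], [-0.0, -1.0, 0.0]]
contact_force: [-0.3, -0.9, -0.2]
finger_gap: -0.0002
t 14.4 pos [0.5823 0.1551 0.1066] yaw -6.47 F [-0.3 -0.9 -0.2] gap -0.0002
 tr [0.05, 10.66, -5.19] turn [-0.0, -0.001, -0.0]
```

```bash
python3 -m pendant '{"translation":[[0,0.1,0.6],[0,0.2,1.2],[0,0.35,1.9],[0,0.55,2.5],[0,0.85,3.1],[0,1.2,3.6],[0,1.6,4.1],[0,2.1,4.6],[0,2.65,5.1],[0,3.2,5.6]],"turn":[[0,0,0],[0,0,0],[0,0,0],[0,0,0],[0,0,0],[0,0,0],[0,0,0],[0,0,0],[0,0,0],[0,0,0]],"grip":[0,0,0,0,0,0,0,0,0,0]}' 40; python3 go.py .5769 .1035 .0 -6.4
```

```text
time: 15.4
eef_pos: [0.5886, 0.2111, 0.0741]
ee_rot: [[0.994, -0.0, 0.113], [-0.113, 0.0, 0.994], [-0.0, -1.0, -0.0]]
contact_force: [-0.8, -3.3, 1.6]
finger_gap: -0.0003
t 15.4 pos [0.5886 0.2111 0.0741] yaw -6.48 F [-0.8 -3.3  1.6] gap -0.0003
 tr [0.05, 7.41, -10.82] turn [0.0, -0.001, -0.0]
```

```bash
python3 -m pendant '{"translation":[[0,0.3,0.15],[0,0.6,0.3],[0,0.95,0.45],[0,1.3,0.6],[0,1.6,0.75],[0,1.9,0.9],[0,2.0,0.9],[0,2.1,0.9]],"turn":[[0,0,0],[0,0,0],[0,0,0],[0,0,0],[0,0,0],[0,0,0],[0,0,0],[0,0,0]],"grip":[0,0,0,0,0,0,0,0]}' 40; python3 go.py .5769 .1035 .0 -6.4
```

```text
time: 16.2
eef_pos: [0.5899, 0.2202, 0.0539]
ee_rot: [[0.994, 0.001, 0.113], [-0.113, 0.0, 0.994], [0.001, -1.0, 0.001]]
contact_force: [-4.7, -2.9, 19.8]
finger_gap: 0.0001
t 16.2 pos [0.5899 0.2202 0.0539] yaw -6.47 F [-4.7 -2.9 19.8] gap 0.0001
 tr [0.02, 5.38, -11.75] turn [-0.001, -0.001, 0.001]
```

```bash
python3 -m pendant '{"translation":[[0,-1,0],[0,-4,0],[0,-9,0],[0,-14,-3],[0,-15,-8],[0,-15,-13],[0,-15,-18],[0,-15,-23],[0,-15,-28],[0,-15,-33]],"turn":[[0,0,0],[0,0,0],[0,0,0],[0,0,0],[0,0,0],[0,0,0],[0,0,0],[0,0,0],[0,0,0],[0,0,0]],"grip":[0,0,0,0,0,0,0,0,0,0]}' 40
python3 -m pendant '{"translation":[[0,0,-5],[0,0,-10],[0,0,-12],[0,0,-12]],"turn":[[0,0,0],[0,0,0],[0,0,0],[0,0,0]],"grip":[0,0,0,0]}'
python3 - <<'E'
from fit import *
o=[]
H=np.array([.5769,.1035]);a=np.radians(-6.4);ex=np.array([np.cos(a),np.sin(a)]);ey=np.array([-np.sin(a),np.cos(a)])
for n,(x,y) in(("top",(230,236)),("side",(305,250))):
    p,d=camera(n);P=cloud(n,d);cv2.imwrite(f"pics/{n}5.png",p)
    o.append(cv2.resize(p[y:y+60,x:x+100],None,fx=4.5,fy=4.5,interpolation=2) if n=="top" else cv2.resize(p[y:y+150,x:x+85],None,fx=4,fy=4,interpolation=2))
    X=(P[...,:2]-H)@ex;Y=(P[...,:2]-H)@ey;Z=P[...,2]
    w=P[(d>0)&(np.hypot(X,Y+.068)<.03)&(Z>.045)&(Z<.07)][:,:2]
    print(n,"wing",cv2.minAreaRect((w*1000).astype(np.float32)) if len(w)>5 else len(w))
    for nm,m in(("blank",(abs(X)<.045)&(abs(Y)<.02)&(Z>.045)&(Z<.09)),("roll",(abs(X)<.02)&(Y>.1)&(Y<.15)&(Z>.02)),("high",(abs(X)<.03)&(Y>.03)&(Y<.15)&(Z>.06)&(Z<.13))):
        m=m&(d>0);print(nm,m.sum(),*[(np.percentile(q[m],[2,50,98])*1000).round(1) for q in(X,Y,Z)] if m.sum() else "")
c=np.zeros((600,800,3),np.uint8);c[:270,:450]=o[0];c[:600,455:455+340]=o[1];cv2.imwrite("pics/c5.png",c)
E
```

```text
time: 17.2
eef_pos: [0.553, -0.1028, 0.2041]
ee_rot: [[0.994, 0.001, 0.112], [-0.112, 0.001, 0.994], [0.001, -1.0, 0.001]]
contact_force: [1.4, 0.4, -0.3]
finger_gap: 0.0001
time: 17.6
eef_pos: [0.5391, -0.2248, 0.2038]
ee_rot: [[0.993, 0.002, 0.116], [-0.116, 0.001, 0.993], [0.002, -1.0, 0.001]]
contact_force: [0.4, -0.7, -0.4]
finger_gap: -0.0001
top wing ((570.2503662109375, 35.694583892822266), (38.925201416015625, 9.867980003356934), 83.93793487548828)
blank 195 [-31.    0.8  33.9] [-5.5 -1.3  4.7] [47.7 71.3 80.5]
roll 121 [-8.5  1.8 11.3] [100.7 118.1 131.1] [37.6 43.4 49.6]
high 0
side wing ((570.138427734375, 36.336647033691406), (40.628780364990234, 10.021343231201172), 83.27946472167969)
blank 718 [-30.8   0.6  33.1] [-4.9  4.3  6.4] [45.9 63.7 79.1]
roll 278 [-8.7  1.5 12. ] [101.  123.1 131.6] [37.3 43.8 48.4]
high 0
```

View pics/c5.png

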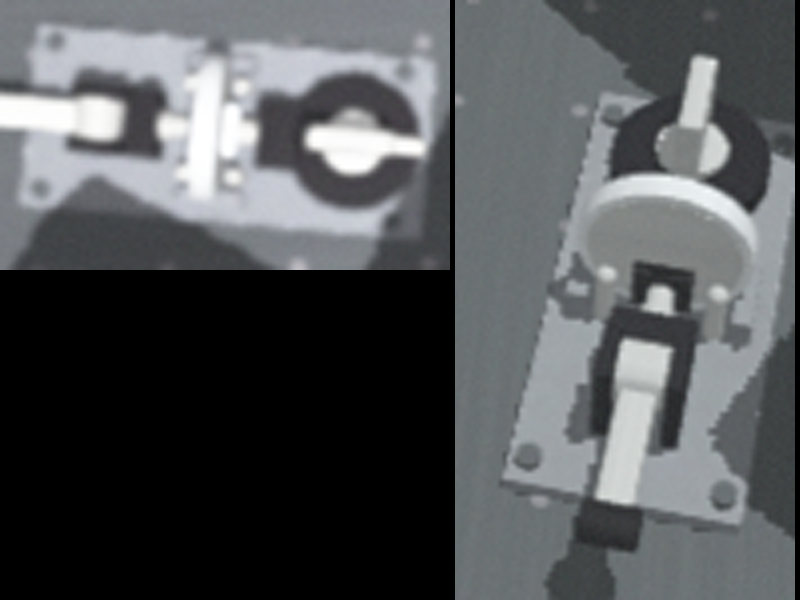

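```bash
python3 -c "
from bench import *
print(hand_in(),read_state()['time'])"
```

```text
the job is handed in; nothing more can be done
the job is handed in; nothing more can be done
```

The job is handed in at about 18 s. In order:
1. I took the round blank from the rack and stood it in the slot.
2. With the lever still open, I turned the wing nut clockwise by about 1.45 rad to the white mark.
3. I pushed the cam lever down to its end stop and drew the arm clear with nothing gripped.

**Last checks, from both cameras after the arm had left:**
- **Blank:** It stands upright between the tines, centred to about 1 mm.
- **Nut:** The pointer is on the white mark. The wing measured 83.3° and 83.9° against a clamp axis of about 83.6°, so the reading should be 1.5 to within about 0.01 rad.
- **Lever:** The stop pushed back with about 20 N at the end. The grip's top measured 48–49 mm, where about 47 mm is expected. That is within the 1–2 mm height error I saw on other parts.
- **Contact at hand-in:** The robot was touching nothing, and the wrist force read near zero.

**What disagreed or was not checked:**
- My first fit of the clamp's outline put the base plate 3–4 mm off centre from the slot, so I located the clamp by its tines and nut instead.
- In the one check with the arm at the left, it blocked the side camera's view of the nut. The angle was therefore read from the top camera alone before I closed the lever.
- I did not re-measure the square plate, post, jar and screwdriver. No move went low near them, apart from the square plate beside the blank in the rack.

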